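Damp check at the laundry window

ROBOT

A 6-joint arm with a two-finger parallel gripper is mounted at the origin on the work surface. World frame = base frame: x ahead of the robot, y to its left, z up, the work surface at z = 0. Lengths are in m, angles in rad, forces in N, time in s.
With the tool pointing down it reaches from about 0.35 to 0.875 m from the base axis. Payload 15.5 kg.
Tool frame: the origin (TCP) lies on the centre line of the jaws, within the pads' length; the fingertips stand 8 mm ahead of it and the grasp point (between the pads) lies 11 mm behind it; x points along the fingers, y is the direction in which the jaws open and shut, and the axes are right-handed (so a half turn about x gives the same grasp; the last joint's range is limited). The gripper opens to 85 mm and grips with 20 to 120 N. Pads are 22 mm wide; open, the fingers measure 114 mm over their backs; the gripper's body (76 mm by 85 mm) begins 54 mm behind the grasp point. The pads swing forward as they close: fully open they stand 13 mm farther back than shut.
Start: joints at [-1.44, 0.494, 1.345, -0, 1.302, -0.096], TCP at [0.14, -0.609, 0.21] pointing down, gripper open.
Joint ranges: [-2.91, 2.91], [-0.82, 2.16], [0.22, 2.67], [-1.22, 4.37], [0.12, 2.79], [-3.08, 3.08]. Speed limits (rad/s): [1.89, 1.89, 2.57, 3.01, 3.01, 3.01].

INTERFACE

Orientations are given as a unit quaternion [x, y, z, w].
In Python, from station import manip, eyes gives the robot as it stands.
- The arm moves only by the shell command python3 -m creep 'ROWS' [FORCE]. ROWS is JSON, a list of rows, each a list of 3 entries, a list of its own where there are three numbers: the shift along the tool's x, y, z in cm, then the turn, a rotation vector about the tool's x, y, z in rad, then the opening, from -1 (shut) to 1 (fully open). In form: [[[tx, ty, tz], [wx, wy, wz], gripper], ...]. A call has 1 to 5 rows; each row is the pose to reach, as a shift and turn from the pose measured when the call began, along the tool's axes at that moment; what a row does not reach only later rows make up. A row lasts 1/8 s, in which the tool goes at most 62.5 mm and 10.7 degrees, less where a joint would pass 70% of its speed; a pose out of reach is approached as far as the arm can. A call with a gripper value outside its range is refused whole. The fingers move at their own pace and stop on an object; FORCE is the grip in N (left out, the last holds). Time passes only in rows, so rows that repeat a pose let the fingers close. It gives the time, the measured TCP pose, the force and the opening at its end, in the units of the state.
- manip.sense(): the state, without advancing time (a new reading comes with each control period).
- eyes.get_image(name): name is "scene" or "top"; returns (picture, depth): 420x560x3 uint8, red, green, blue; 420x560 float32, m along the optical axis (not along the pixel's ray), 0 where there is no reading.
- eyes.calibration(name): a dict with "fov_y" (degrees; the focal length in pixels is half the picture's height over the tangent of half this angle, whatever the lens; pixels are square), "cx", "cy" (the principal point, pixels), "extrinsics" (4x4, takes a point from camera to world coordinates). Camera axes: x right, y down, z forward; pixel columns grow to the right and rows downward; lengths in m; the calibration is good to about 2 mm. A picture is of the moment at which its call begins. calibration takes no time and is no camera call.
- manip.job_done(): hands the job in, once; it reports no verdict.
The state is a dict: "t": time; "joint_positions": joint angles; "dq": joint speeds; "effort": joint torques, N m; "eef_pos": TCP position; "tool_rot": TCP orientation; "ft_force": force on the tool from outside, world axes, zero at the start; "moment": the same for the moment, N m; "grip_width": finger opening in m.
Only numpy, scipy, OpenCV 4.12 (cv2) and the standard library are available. Lean on these libraries where they do the work, as an engineer would, in place of code of your own. Each camera call takes 0.05 s, during which the arm holds its last target.

TASK

Check the counter for damp: lift the white damp meter off its walnut peg tray and, keeping it level all the time, gently press its spring tip first onto the blue marker and then onto the red marker, so that the tip springs in a few millimetres each time. Then raise it until the tip is about 15 cm above the counter and finish while still holding it there, steady and level in the gripper. Do not disturb the bowl, the pod tub or the clothespins.

Things in the scene. Friction and masses are not known exactly. Their poses are not given: they have to be found in the camera images.
- meter_mid (a point): centre of the damp meter: a level white plastic bar 150 mm long (its x axis), 30 mm wide (y), 28 mm high (z up), with a black rubber grip band round its middle and a small screen on top near the +x end; 0.13 to 0.22 kg, balanced at its middle. The point is the middle of the bar, half-way up, 14 mm above its underside. It starts lying on the tray, lengthwise along the tray, its underside 44 mm above the counter; grip it across its 30 mm width at the middle.
- tip_end (a point): lower end of the meter's brass spring tip, a rounded pin 8 mm thick that hangs straight down from the middle of the meter's underside; when not pressed, the end is 40 mm below the centre of the meter (26 mm below its underside). It slides straight up into the meter when pressed.
- plunger (a joint): how far the spring tip is pushed into the meter, in m: 0 when free, 0.010 at the stop. It starts to move at about 1.4 N and reaches the stop at about 5 N; a touch registers from 0.0015 m held 0.2 s.
- blue_top (a point): Blue marker: flat blue plastic disc 32 mm across and 3 mm thick, stuck to the counter. The point is the centre of its top face, 3 mm above the counter.
- red_top (a point): Red marker: flat red plastic disc 32 mm across and 3 mm thick, stuck to the counter. The point is the centre of its top face, 3 mm above the counter.
- tray: fixed walnut peg tray 190 mm (x) by 100 mm (y), floor 10 mm thick, rim 18 mm high; origin in the middle of its underside, z up. Two blocks at x = +-55 mm, 20 mm long in x, 30 mm wide, 44 mm high, carry the meter; beside each stand two pegs 8 mm thick at y = +-23 mm, 62 mm high. Between the blocks, at the middle, is free room for the fingers down to the tray floor.
- bowl: round glass bowl, 130 mm across the rim, 60 mm high, bystander; origin at the centre of its underside.
- tub: white plastic pod tub with closed hinged lid, 106 by 126 mm, 86 mm high, bystander; origin at the centre of its underside.
- pin_a: yellow clothespin lying on the counter, 74 mm long (x), 14 mm wide, 10 mm high, bystander; origin at the centre of its underside.
- pin_b: second yellow clothespin, same as the first, bystander.
There are look-alikes about, which are no part of the job. What is meant by the part that bears meter_mid is not pink or purple, and is the larger of those in its own colour.

How it is judged:
On the way, in this order (a step that is already met when the one before it is completed fails the run):
1. the held meter's spring tip is pressed onto the blue marker (value of joint plunger above 0.0015 m and horizontal distance between tip_end and blue_top below 0.018 m and height (world z) of tip_end below 0.008 m and contact force between the fingers and meter above 0.5 N), for 0.2 s.
2. the held meter's spring tip is pressed onto the red marker (value of joint plunger above 0.0015 m and horizontal distance between tip_end and red_top below 0.018 m and height (world z) of tip_end below 0.008 m and contact force between the fingers and meter above 0.5 N), for 0.2 s.
At the end, for the whole second after the job is handed in: The meter is held by the fingers alone, its tip free and 100 to 220 mm above the counter, its top level within 8 degrees, slower than 30 mm/s and 0.2 rad/s, touching neither tray nor anything else (height (world z) of tip_end between 0.1 and 0.22 m and angle between meter_mid's own z axis and vertical below 0.14 rad and linear speed of meter below 0.03 m/s and angular speed of meter below 0.2 rad/s and value of joint plunger below 0.001 m and contact force between the fingers and meter above 0.5 N and contact force between meter and tray below 0.1 N); the arm keeps its last pose, push and grip.
It fails at once if the meter is tipped more than 20 degrees from level (angle between meter_mid's own z axis and vertical above 0.35 rad).
It fails at once if a marker is hit or pressed with more than 25 N (contact force between meter and blue_marker above 25 N or contact force between meter and red_marker above 25 N).
It fails at once if the bowl, the tub or a clothespin is moved more than 20 mm (distance of any of bowl, tub, pin_a, pin_b from where it was at the start of the episode above 0.02 m).
It also fails if it takes over 51 s, if anything falls off the work surface, if the arm or the gripper's body presses on something with over 40 N, if the wrist force passes 120 N, or if a joint passes its speed limit or range.

## Working session

There is one attempt and no reset: what is moved stays moved. The work goes in short steps, Python scripts to look and compute and a shell command to move; the robot and the scene stay as the last step left them, time stands still between calls to the robot, and variables do not carry over. Pictures are saved under pics/ and viewed, and the job is handed in when it is done.

```bash
ls; mkdir -p pics; python3 - <<'E'
from station import manip, eyes
import cv2, numpy as np
for n in ("scene","top"):
    im,d=eyes.get_image(n); cv2.imwrite(f"pics/{n}0.png",im[:,:,::-1]); np.savez(f"pics/{n}0.npz",im=im,d=d)
    print(n,eyes.calibration(n), (d>0).mean())
s=manip.sense(); print({k:np.round(v,4) for k,v in s.items()})
E
```

```text
pics
scene {'fov_y': 47.02922787512357, 'cx': 280.85432409965875, 'cy': 212.86618563544482, 'extrinsics': array([[ 0.11838685,  0.52695567, -0.84160696,  1.58536892],
       [ 0.99284522, -0.07612262,  0.09199849, -0.06353909],
       [-0.0155862 , -0.84647685, -0.53219734,  0.74701456],
       [ 0.        ,  0.        ,  0.        ,  1.        ]])} 0.9959268707482993
top {'fov_y': 43.75860048080655, 'cx': 281.3783396013449, 'cy': 206.76068302365744, 'extrinsics': array([[ 1.98737814e-02, -9.83623649e-01,  1.79135564e-01,
         2.88441097e-01],
       [-9.99793540e-01, -2.03104258e-02, -6.03659441e-04,
         4.53042709e-02],
       [ 4.23209328e-03, -1.79086582e-01, -9.83824215e-01,
         1.25932762e+00],
       [ 0.00000000e+00,  0.00000000e+00,  0.00000000e+00,
         1.00000000e+00]])} 0.9958035714285715
{'t': np.float64(0.1), 'joint_positions': array([-1.4405,  0.4941,  1.3461,  0.    ,  1.3025, -0.0955]), 'dq': array([-0.0003, -0.0017, -0.0007,  0.0016, -0.0013, -0.0009]), 'effort': array([ 1.60000e-03, -8.83589e+01, -3.84563e+01, -1.00000e-04,
        5.10000e-03, -0.00000e+00]), 'eef_pos': array([ 0.1399, -0.6088,  0.2094]), 'tool_rot': array([ 0.7026,  0.08  , -0.7026,  0.0793]), 'ft_force': array([-0.2231, -0.0323,  0.2292]), 'moment': array([-0.0073, -0.0212, -0.0465]), 'grip_width': np.float64(0.0854)}
```

View pics/scene0.png

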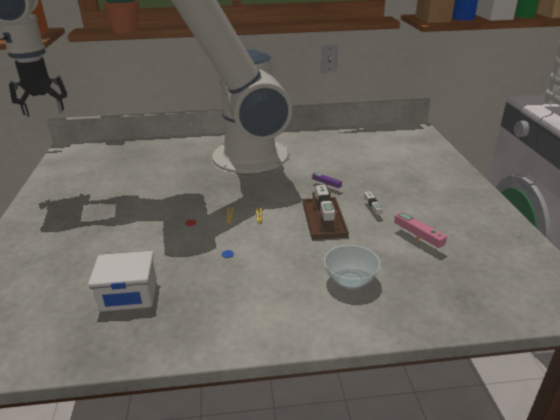

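View pics/top0.png

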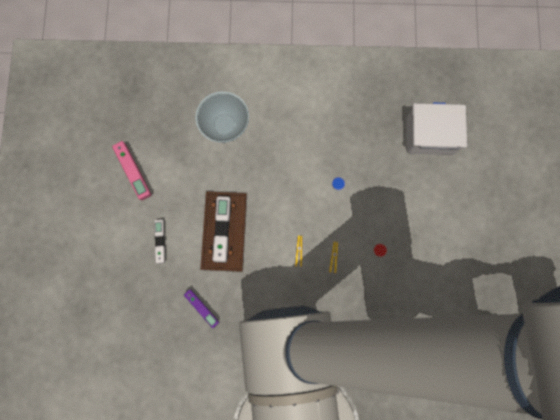

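The top view shows the white meter on its tray at about (221,229), with a smaller white look-alike at (159,241). The blue marker is at (338,183), the red at (380,250), the bowl at (222,117), the tub at (438,127), and the pins at (299,250) and (334,257).

```bash
cat > h.py <<'E'
import numpy as np, cv2
from station import manip, eyes
def ray(n,px,z):
    c=eyes.calibration(n); f=210/np.tan(np.radians(c["fov_y"]/2)); E=c["extrinsics"]
    px=np.atleast_2d(px).astype(float)
    d=np.c_[(px[:,0]-c["cx"])/f,(px[:,1]-c["cy"])/f,np.ones(len(px))]@E[:3,:3].T
    return E[:3,3]+d*((z-E[2,3])/d[:,2])[:,None]
def cloud(n,d):
    c=eyes.calibration(n); f=210/np.tan(np.radians(c["fov_y"]/2)); E=c["extrinsics"]
    v,u=np.mgrid[:420,:560]
    return np.stack([(u-c["cx"])/f*d,(v-c["cy"])/f*d,d],-1)@E[:3,:3].T+E[:3,3]
def big(m,box=None):
    m=m.astype(np.uint8)
    if box: 
        k=np.zeros_like(m); x0,y0,x1,y1=box; k[y0:y1,x0:x1]=1; m=m*k
    n,l,s,c=cv2.connectedComponentsWithStats(m)
    i=1+np.argmax(s[1:,4]); return l==i,c[i],s[i]
E
python3 - <<'E'
from h import *
for n in("top","scene"):
    z=np.load(f"pics/{n}0.npz"); im,d=z["im"],z["d"]; P=cloud(n,d)
    H=cv2.cvtColor(im,cv2.COLOR_RGB2HSV); h,s,v=[H[...,i].astype(int) for i in range(3)]
    bx={"top":[(320,170,360,200),(365,235,395,265)],"scene":[(215,245,240,262),(180,215,200,230)]}[n]
    for nm,m,b in(("blue",(abs(h-115)<15)&(s>130),bx[0]),("red",((h<10)|(h>170))&(s>120),bx[1])):
        mm,c,st=big(m,b); print(n,nm,c,st,ray(n,c,.003).round(4),np.median(P[mm],0).round(4))
        w=ray(n,np.argwhere(mm)[:,::-1],.003);print(" ext",np.ptp(w,0).round(3))
    if n=="top":
        # meter: points by height
        sub=np.zeros(im.shape[:2],bool);sub[180:280,195:250]=1
        Z=P[...,2]
        mm,c,st=big(sub&(Z>.064)); w=ray(n,np.argwhere(mm)[:,::-1],.072)
        print("meter depth",c,st,np.median(Z[mm]))
        r=cv2.minAreaRect((w[:,:2]*1000).astype(np.float32));print(r)
        mm,c,st=big(sub&(s<70)&(v>110)); 
        wm=sub&(s<70)&(v>110); print("white",wm.sum())
        w=ray(n,np.argwhere(wm)[:,::-1],.072);r=cv2.minAreaRect((w[:,:2]*1000).astype(np.float32));print(r)
        tr=sub&(h<15)&(s>80); w=ray(n,np.argwhere(tr)[:,::-1],.018);print("tray",cv2.minAreaRect((w[:,:2]*1000).astype(np.float32)))
        bl=sub&(v<45)
        mm,c,st=big(bl,(212,215,232,245));print("band",c,st,ray(n,c,.072))
        for nm,b in(("bowl",(185,85,260,150)),("tub",(400,90,480,165)),("pins",(290,230,345,280))):
            x0,y0,x1,y1=b;q=P[y0:y1,x0:x1];k=q[...,2]>(.006 if nm=="pins" else .02);print(nm,q[k].min(0).round(3),q[k].max(0).round(3))
E
python3 -c "
import cv2;a=cv2.imread('pics/top0.png')[170:290,100:270];cv2.imwrite('pics/crop0.png',cv2.resize(a,None,fx=4.5,fy=4.5,interpolation=2))"
```

```text
top blue [338.         183.08080808] [333 178  11  11  99] [[ 0.5794 -0.0937  0.003 ]] [ 0.5795 -0.0939  0.0026]
 ext [0.025 0.025 0.   ]
top red [379.86065574 249.71311475] [374 244  13  12 122] [[ 0.417  -0.1946  0.003 ]] [ 0.4166 -0.1949  0.0028]
 ext [0.027 0.029 0.   ]
meter depth [221.14602804 228.28037383] [213 196  17  65 856] 0.0717457798906378
((452.91522216796875, 181.87020874023438), (31.553619384765625, 148.52508544921875), 88.5280532836914)
white 2874
((450.9425354003906, 180.51210021972656), (229.68682861328125, 125.66537475585938), 1.7739078998565674)
tray ((453.85748291015625, 181.8115997314453), (97.31880187988281, 187.239990234375), 88.8047103881836)
band [226.75 224.5 ] [226 223   3   5   8] [[0.46071513 0.16897183 0.072     ]]
bowl [0.288 0.045 0.02 ] [0.79  0.255 1.259]
tub [ 0.288 -0.388  0.02 ] [0.765 0.045 1.259]
pins [ 0.288 -0.108  0.006] [0.453 0.045 1.259]
scene blue [227.31481481 253.48148148] [222 251  11   6  54] [[ 0.5833 -0.0939  0.003 ]] [ 0.5836 -0.0944  0.0028]
 ext [0.023 0.026 0.   ]
scene red [190.30434783 222.32608696] [186 220  10   6  46] [[ 0.4221 -0.1941  0.003 ]] [ 0.4225 -0.1948  0.0029]
 ext [0.027 0.025 0.   ]
```

View pics/crop0.png

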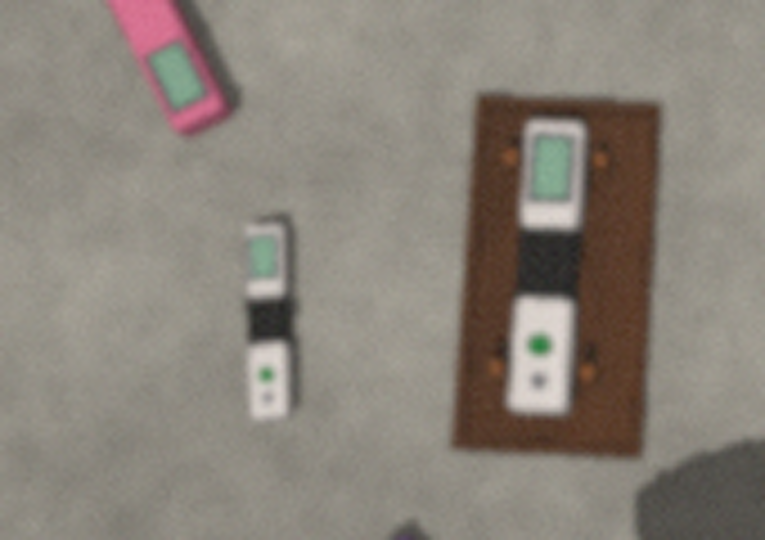

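```bash
cat >> h.py <<'E'
from scipy.spatial.transform import Rotation as R
def st():
    s=manip.sense(); r=R.from_quat(s["tool_rot"]); M=r.as_matrix()
    print("t",round(float(s["t"]),2),"p",s["eef_pos"].round(4),"tilt",np.degrees(np.arccos(-M[2,0])).round(2),"yaw(y-axis)",np.degrees(np.arctan2(M[1,1],M[0,1])).round(2),"F",np.round(s["ft_force"],2),"w",round(float(s["grip_width"]),4),"q",s["joint_positions"].round(3))
    return s,r
def plan(target,ydeg):
    s,r=st(); y=np.array([np.cos(np.radians(ydeg)),np.sin(np.radians(ydeg)),0]); x=np.array([0,0,-1.]); z=np.cross(x,y)
    T=R.from_matrix(np.c_[x,y,z]); rv=(r.inv()*T).as_rotvec()
    sh=r.inv().apply(np.array(target)-s["eef_pos"])*100
    print("shift cm",sh.round(2),"turn",rv.round(3), "deg",np.degrees(np.linalg.norm(rv)).round(1))
E
python3 - <<'E'
from h import *
z=np.load("pics/top0.npz"); im,d=z["im"],z["d"]; P=cloud("top",d); Z=P[...,2]
sub=np.zeros(Z.shape,bool);sub[180:280,195:250]=1
mm,c,s_=big(sub&(Z>.064)); w=ray("top",np.argwhere(mm)[:,::-1],.072)[:,:2]
vx,vy,x0,y0=cv2.fitLine(w.astype(np.float32),2,0,.01,.01).ravel();print("axis deg",np.degrees(np.arctan2(vy,vx)),x0,y0)
H=cv2.cvtColor(im,cv2.COLOR_RGB2HSV); h,s,v=[H[...,i].astype(int) for i in range(3)]
bm=mm&(v<75)&(s<60); print("band",np.argwhere(bm)[:,::-1].mean(0),bm.sum(),ray("top",np.argwhere(bm)[:,::-1],.072).mean(0))
for nm,b in(("bowl",(185,85,260,150)),("tub",(400,90,480,165)),("pins",(290,230,345,280))):
    x0,y0,x1,y1=b;q=P[y0:y1,x0:x1];k=(q[...,2]>(.006 if nm=="pins" else .02))&(d[y0:y1,x0:x1]>0);print(nm,q[k].min(0).round(3),q[k].max(0).round(3))
zz=np.load("pics/scene0.npz");P=cloud("scene",zz["d"]);Q=P[170:245,295:355].reshape(-1,3);Q=Q[(Q[:,2]>.066)&(Q[:,2]<.078)];print("scene meter",len(Q),Q.min(0),Q.max(0),Q.mean(0))
plan([.455,.182,.21],90); plan([.455,.182,.21],-90)
E
```

```text
axis deg -1.3909105 0.45198816 0.1814504
band [221.52694611 228.01197605] 167 [0.45236303 0.18061016 0.072     ]
bowl [0.663 0.129 0.02 ] [0.79  0.255 0.066]
tub [ 0.649 -0.388  0.02 ] [ 0.765 -0.26   0.093]
pins [ 0.344 -0.108  0.006] [0.453 0.009 0.016]
scene meter 313 [0.37896663 0.16460668 0.06601176] [0.53256668 0.19582585 0.07643593] [0.46225748 0.17971352 0.07165361]
t 0.1 p [ 0.1399 -0.6088  0.2094] tilt 0.06 yaw(y-axis) -77.06 F [-0.22 -0.03  0.23] w 0.0854 q [-1.441  0.494  1.346  0.     1.302 -0.095]
shift cm [ 2.000e-02 -7.002e+01 -4.841e+01] turn [-2.916e+00 -2.000e-03 -0.000e+00] deg 167.1
t 0.1 p [ 0.1399 -0.6088  0.2094] tilt 0.06 yaw(y-axis) -77.06 F [-0.22 -0.03  0.23] w 0.0854 q [-1.441  0.494  1.346  0.     1.302 -0.095]
shift cm [ 2.000e-02 -7.002e+01 -4.841e+01] turn [ 0.226 -0.     0.001] deg 12.9
```

```bash
python3 -m creep '[[[0,-2.9,-6],[0.1,0,0],1],[[0,-5.8,-12],[0.25,0,0],1],[[0,-8.7,-18],[0.25,0,0],1],[[0,-11.6,-24],[0.25,0,0],1],[[0,-16,-28],[0.25,0,0],1]]' 60; python3 -c "
from h import *
plan([.454,.181,.2],-91.4)"
```

```text
t: 0.72
eef_pos: [0.3715, -0.3995, 0.2093]
tool_rot: [0.707, -0.008, -0.707, -0.009]
ft_force: [0.6, 1.2, 0.9]
grip_width: 0.0857
t 0.72 p [ 0.3715 -0.3995  0.2093] tilt 0.05 yaw(y-axis) -91.38 F [0.59 1.15 0.91] w 0.0857 q [-9.320e-01  3.830e-01  1.543e+00  1.000e-03  1.216e+00  6.630e-01]
shift cm [  0.99 -58.24  -6.85] turn [ 0.    -0.     0.001] deg 0.1
```

```bash
python3 -m creep '[[[0,-6,-3],[0,0,0],1],[[0,-12,-7],[0,0,0],1],[[0,-18,-8],[0,0,0],1],[[0,-24,-8],[0,0,0],1],[[0,-30,-8],[0,0,0],1]]'; python3 -m creep '[[[0,-6,0],[0,0,0],1],[[0,-12,0],[0,0,0],1],[[0,-18,0],[0,0,0],1],[[0,-23,0],[0,0,0],1],[[0,-27,0.5],[0,0,0],1]]';python3 -c "
from h import *
plan([.454,.181,.12],-91.4)"
```

```text
t: 1.35
eef_pos: [0.4584, -0.1075, 0.2094]
tool_rot: [0.707, -0.008, -0.707, -0.009]
ft_force: [0.7, 0.6, 1.2]
grip_width: 0.0854
t: 1.98
eef_pos: [0.4596, 0.1646, 0.2096]
tool_rot: [-0.707, 0.008, 0.707, 0.009]
ft_force: [0.3, 0.5, -0.1]
grip_width: 0.0857
t 1.98 p [0.4596 0.1646 0.2096] tilt 0.06 yaw(y-axis) -91.33 F [ 0.3   0.47 -0.12] w 0.0857 q [2.210e-01 3.020e-01 1.674e+00 1.000e-03 1.165e+00 1.814e+00]
shift cm [ 8.96 -1.62  0.6 ] turn [0.001 0.    0.001] deg 0.1
```

```bash
python3 -m creep '[[[3,-1.6,0.6],[0,0,0],1],[[7,-1.6,0.6],[0,0,0],1],[[9,-1.6,0.6],[0,0,0],1],[[9,-1.6,0.6],[0,0,0],1]]'; python3 - <<'E'
from h import *
a,_=eyes.get_image("scene"); b,_=eyes.get_image("top")
x=cv2.resize(a[110:260,250:400],(400,400));y=cv2.resize(b[150:300,150:300],(400,400))
cv2.imwrite("pics/pre.png",np.hstack([x,y])[:,:,::-1])
plan([.454,.181,.047],-91.4)
E
```

```text
t: 2.48
eef_pos: [0.453, 0.1806, 0.1185]
tool_rot: [-0.706, 0.008, 0.708, 0.008]
ft_force: [-0.3, 0.2, -0.7]
grip_width: 0.0854
t 2.58 p [0.4542 0.1809 0.1201] tilt 0.07 yaw(y-axis) -91.33 F [-0.54  0.83  0.3 ] w 0.0854 q [2.560e-01 4.250e-01 1.783e+00 1.000e-03 9.330e-01 1.849e+00]
shift cm [ 7.31 -0.01  0.02] turn [ 0.001 -0.     0.001] deg 0.1
```

View pics/pre.png

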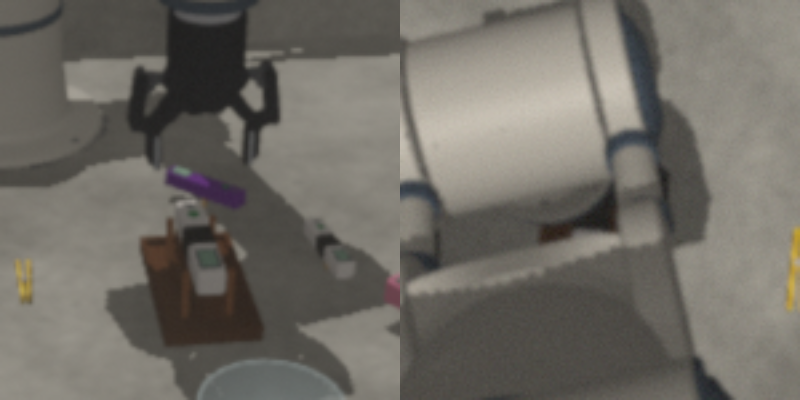

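The left half of the picture (scene camera) shows the fingers at x≈155 and 250, straddling the meter at about 205. In the right half (top camera) the arm hides the meter. I'll go down and grip.

```bash
python3 -m creep '[[[2.5,0,0],[0,0,0],1],[[5,0,0],[0,0,0],1],[[6.8,0,0],[0,0,0],1],[[7.3,0,0],[0,0,0],1],[[7.3,0,0],[0,0,0],1]]'; python3 -c "
from h import *
plan([.454,.181,.047],-91.4)"
```

```text
t: 3.2
eef_pos: [0.4548, 0.181, 0.0478]
tool_rot: [0.707, -0.008, -0.707, -0.009]
ft_force: [-0.0, 0.3, -0.2]
grip_width: 0.0853
t 3.2 p [0.4548 0.181  0.0478] tilt 0.1 yaw(y-axis) -91.34 F [-0.    0.31 -0.19] w 0.0853 q [0.256 0.547 1.847 0.002 0.747 1.849]
shift cm [0.08 0.01 0.08] turn [ 0.001 -0.001  0.001] deg 0.1
```

```bash
python3 -m creep '[[[0,0,0],[0,0,0],0.2],[[0,0,0],[0,0,0],-0.2],[[0,0,0],[0,0,0],-0.6],[[0,0,0],[0,0,0],-1],[[0,0,0],[0,0,0],-1]]' 50;  python3 -m creep '[[[0,0,0],[0,0,0],-1],[[0,0,0],[0,0,0],-1],[[0,0,0],[0,0,0],-1],[[0,0,0],[0,0,0],-1]]'; python3 -c "
from h import *
st()"
```

```text
t: 3.82
eef_pos: [0.455, 0.1811, 0.0484]
tool_rot: [0.708, -0.008, -0.706, -0.009]
ft_force: [-2.1, -1.0, 12.1]
grip_width: 0.0268
t: 4.32
eef_pos: [0.455, 0.1811, 0.0485]
tool_rot: [0.708, -0.008, -0.706, -0.009]
ft_force: [-1.0, -0.4, 6.1]
grip_width: 0.0264
t 4.33 p [0.455  0.1811 0.0485] tilt 0.14 yaw(y-axis) -91.33 F [-0.95 -0.44  6.11] w 0.0264 q [0.256 0.545 1.846 0.002 0.748 1.849]
```

```bash
python3 -m creep '[[[-0.5,0,0],[0,0,0],-1],[[-1.5,0,0],[0,0,0],-1],[[-3,0,0],[0,0,0],-1],[[-4.5,0,0],[0,0,0],-1],[[-6,0,0],[0,0,0],-1]]'; python3 -m creep '[[[-1.5,0,0],[0,0,0],-1],[[-3,0,0],[0,0,0],-1],[[-4,0,0],[0,0,0],-1],[[-4,0,0],[0,0,0],-1]]'; python3 - <<'E'
from h import *
st()
a,d=eyes.get_image("scene"); np.savez("pics/lift.npz",im=a,d=d)
cv2.imwrite("pics/lift.png",cv2.resize(a[90:250,220:420],(800,640))[:600,:,::-1])
E
```

```text
t: 4.95
eef_pos: [0.4549, 0.181, 0.1096]
tool_rot: [0.708, -0.008, -0.706, -0.009]
ft_force: [-0.1, 0.3, -1.1]
grip_width: 0.0269
t: 5.45
eef_pos: [0.4551, 0.1811, 0.1503]
tool_rot: [0.708, -0.007, -0.706, -0.009]
ft_force: [0.2, 0.9, -0.9]
grip_width: 0.0268
t 5.45 p [0.4551 0.1811 0.1503] tilt 0.23 yaw(y-axis) -91.33 F [ 0.2   0.91 -0.88] w 0.0268 q [2.560e-01 3.800e-01 1.750e+00 1.000e-03 1.008e+00 1.849e+00]
```

View pics/lift.png

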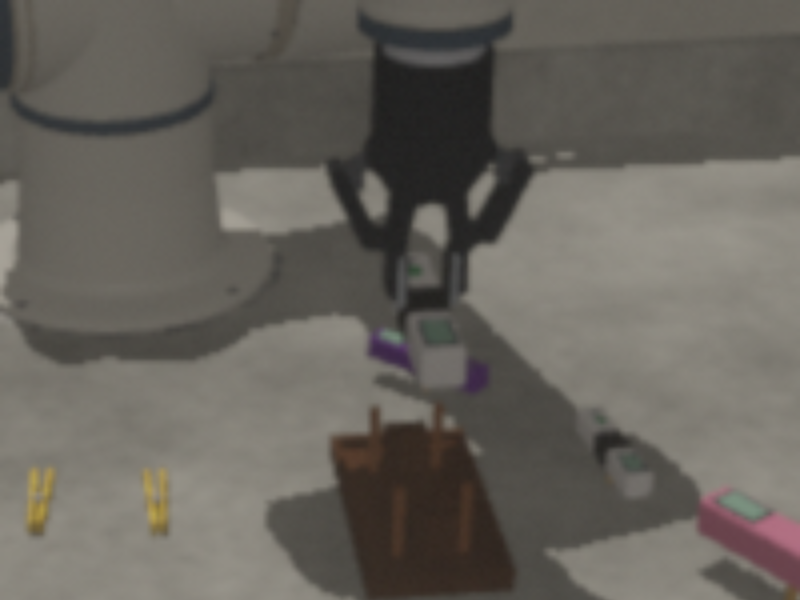

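The meter is lifted clear of the tray and looks level, with its front end at about (437,360) in the enlarged crop. I'll check the pitch by depth and measure its position in the hand.

```bash
cat > chk.py <<'E'
from h import *
import sys
def chk(n,d,p,yaw):
    P=cloud(n,d).reshape(-1,3); P=P[d.ravel()>0]
    a=np.radians(yaw+90); u=np.array([np.cos(a),np.sin(a)]); v=np.array([-u[1],u[0]])
    q=P-p; l=q[:,:2]@u; w=q[:,:2]@v; zz=q[:,2]
    k=(abs(w)<.02)&(abs(zz-.02)<.035)&(abs(l)<.1)
    l,w,zz=l[k],w[k],zz[k]
    print(n,len(l),"l ext",l.min().round(3),l.max().round(3))
    for lo in np.arange(-.09,.09,.015):
        m=(l>=lo)&(l<lo+.015)
        if m.sum()>3: print(lo.round(3),m.sum(),"top z rel",np.percentile(zz[m],[50,90]).round(4),"w",w[m].min().round(3),w[m].max().round(3))
E
python3 - <<'E'
from chk import *
d=np.load("pics/lift.npz")["d"]; chk("scene",d,np.array([.4551,.1811,.1503]),-91.33)
E
```

```text
scene 448 l ext -0.074 0.079
-0.075 8 top z rel [0.0233 0.0243] w 0.001 0.013
-0.06 12 top z rel [0.0231 0.0246] w -0.001 0.013
-0.045 17 top z rel [0.0235 0.0247] w -0.015 0.013
-0.03 20 top z rel [0.023  0.0244] w -0.015 0.011
-0.015 37 top z rel [0.0233 0.0404] w -0.019 0.014
0.0 101 top z rel [0.0309 0.0498] w -0.02 0.019
0.015 36 top z rel [0.0227 0.0242] w -0.016 0.014
0.03 37 top z rel [0.0236 0.0251] w -0.016 0.013
0.045 42 top z rel [0.0237 0.0249] w -0.016 0.014
0.06 119 top z rel [0.0143 0.0237] w -0.015 0.013
0.075 19 top z rel [0.0133 0.0198] w -0.014 0.011
```

```bash
python3 -m creep '[[[0,1.5,-0.5],[0,0,0],-1],[[0,4,-2],[0,0,0],-1],[[0,7,-3.5],[0,0,0],-1],[[0,10,-5],[0,0,0],-1],[[0,13,-6.5],[0,0,0],-1]]' 50; python3 -m creep '[[[0,3,-1.5],[0,0,0],-1],[[0,6,-3],[0,0,0],-1],[[0,9,-4.5],[0,0,0],-1],[[0,12,-6],[0,0,0],-1],[[0,14,-6.7],[0,0,0],-1]]';python3 -c "
from h import *
plan([.5813,-.0938,.05],-91.33)"
```

```text
t: 6.12
eef_pos: [0.5169, 0.0475, 0.149]
tool_rot: [0.708, -0.008, -0.707, -0.009]
ft_force: [0.1, 0.7, -1.2]
grip_width: 0.0269
t: 6.75
eef_pos: [0.5807, -0.0962, 0.1482]
tool_rot: [0.707, -0.008, -0.707, -0.009]
ft_force: [-0.3, 0.2, -1.9]
grip_width: 0.0268
t 6.75 p [ 0.5807 -0.0962  0.1482] tilt 0.11 yaw(y-axis) -91.41 F [-0.34  0.24 -1.92] w 0.0268 q [-0.267  0.508  1.512  0.002  1.121  1.328]
shift cm [ 9.82 -0.22 -0.05] turn [-0.001 -0.001  0.002] deg 0.1
```

```bash
python3 -m creep '[[[2,-0.2,0],[0,0,0],-1],[[5,-0.2,0],[0,0,0],-1],[[8,-0.2,0],[0,0,0],-1],[[9.8,-0.2,0],[0,0,0],-1],[[9.8,-0.2,0],[0,0,0],-1]]'; python3 - <<'E'
from chk import *
s,r=st()
a,d=eyes.get_image("scene"); chk("scene",d,s["eef_pos"],-91.4)
cv2.imwrite("pics/bl.png",cv2.resize(a[170:290,150:310],(800,600))[:,:,::-1])
plan([.5813,-.0938,.0335],-91.4)
E
```

```text
t: 7.38
eef_pos: [0.5795, -0.0939, 0.0489]
tool_rot: [-0.706, 0.008, 0.708, 0.01]
ft_force: [-0.1, 0.6, -1.2]
grip_width: 0.0268
t 7.38 p [ 0.5795 -0.0939  0.0489] tilt 0.2 yaw(y-axis) -91.41 F [-0.11  0.61 -1.22] w 0.0268 q [-0.264  0.638  1.599  0.002  0.907  1.33 ]
scene 540 l ext -0.074 0.077
-0.075 26 top z rel [0.0238 0.0253] w -0.014 0.01
-0.06 28 top z rel [0.0237 0.026 ] w -0.014 0.01
-0.045 36 top z rel [0.0235 0.0255] w -0.013 0.01
-0.03 32 top z rel [0.0235 0.0248] w -0.013 0.012
-0.015 46 top z rel [0.0239 0.0277] w -0.014 0.012
0.0 87 top z rel [0.0304 0.0493] w -0.02 0.02
0.015 43 top z rel [0.0232 0.025 ] w -0.013 0.014
0.03 42 top z rel [0.0238 0.025 ] w -0.013 0.014
0.045 49 top z rel [0.0237 0.0252] w -0.015 0.015
0.06 140 top z rel [0.0156 0.0238] w -0.015 0.015
0.075 11 top z rel [0.0106 0.0208] w -0.011 0.009
t 7.42 p [ 0.5803 -0.0941  0.05  ] tilt 0.12 yaw(y-axis) -91.42 F [ 0.37 -0.21 -1.04] w 0.0268 q [-0.263  0.637  1.597  0.002  0.908  1.331]
shift cm [ 1.65 -0.03 -0.1 ] turn [-0.     0.001  0.002] deg 0.1
```

View pics/bl.png

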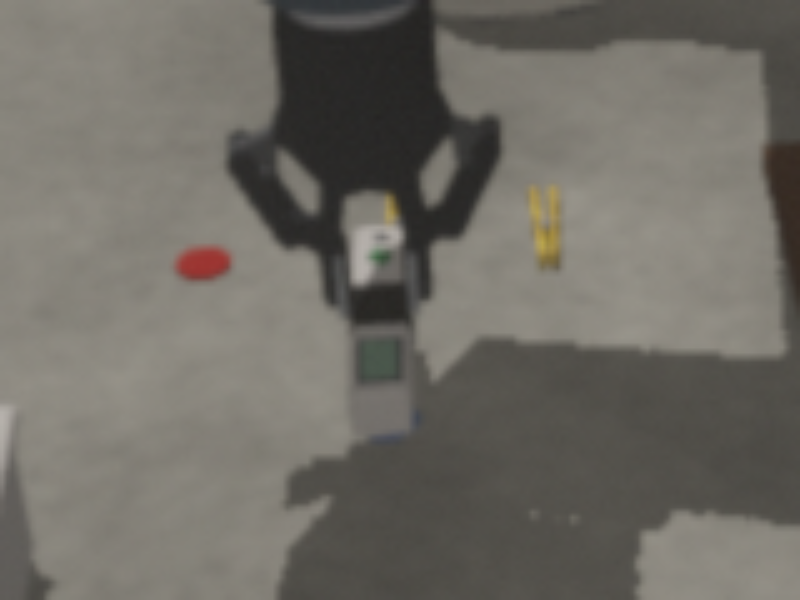

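The meter hangs level over the blue marker, with slivers of blue showing at about (415,415) and (390,437), just where the meter's front end hides the rest. I'll press down gently.

```bash
python3 -m creep '[[[0.8,0,-0.1],[0,0,0],-1],[[1.4,0,-0.1],[0,0,0],-1],[[1.7,0,-0.1],[0,0,0],-1],[[2.0,0,-0.1],[0,0,0],-1],[[2.2,0,-0.1],[0,0,0],-1]]'; python3 -m creep '[[[0,0,0],[0,0,0],-1],[[0,0,0],[0,0,0],-1]]'; python3 -c "
from h import *
st()"
```

```text
t: 8.05
eef_pos: [0.5814, -0.0941, 0.028]
tool_rot: [-0.707, 0.008, 0.707, 0.009]
ft_force: [-0.2, 0.1, 2.1]
grip_width: 0.027
t: 8.3
eef_pos: [0.5815, -0.0941, 0.0281]
tool_rot: [0.707, -0.008, -0.707, -0.009]
ft_force: [-0.2, 0.9, 2.0]
grip_width: 0.027
t 8.3 p [ 0.5815 -0.0941  0.0281] tilt 0.11 yaw(y-axis) -91.41 F [-0.22  0.9   2.03] w 0.027 q [-0.263  0.67   1.608  0.002  0.864  1.331]
```

Contact force is about 3.3 N after allowing for the weight, which puts the plunger at about 5 mm. I'll hold a little longer and check that it's level.

```bash
python3 -m creep '[[[0.05,0,0],[0,0,0],-1],[[0.05,0,0],[0,0,0],-1],[[0.05,0,0],[0,0,0],-1]]'; python3 - <<'E'
from chk import *
s,r=st()
a,d=eyes.get_image("scene"); chk("scene",d,s["eef_pos"],-91.4)
E
python3 -m creep '[[[-0.5,0,0],[0,0,0],-1],[[-1.5,0,0],[0,0,0],-1],[[-3,0,0],[0,0,0],-1],[[-4.5,0,0],[0,0,0],-1],[[-5,0,0],[0,0,0],-1]]'; python3 -c "
from h import *
plan([.4195,-.1945,.078],-91.4)"
```

```text
t: 8.68
eef_pos: [0.5815, -0.0941, 0.0277]
tool_rot: [0.707, -0.008, -0.707, -0.009]
ft_force: [-1.6, -0.5, 2.5]
grip_width: 0.0266
t 8.68 p [ 0.5815 -0.0941  0.0277] tilt 0.11 yaw(y-axis) -91.41 F [-1.57 -0.48  2.46] w 0.0266 q [-0.263  0.671  1.608  0.002  0.863  1.331]
scene 553 l ext -0.078 0.076
-0.075 24 top z rel [0.0244 0.0261] w -0.013 0.008
-0.06 30 top z rel [0.0246 0.0267] w -0.012 0.011
-0.045 38 top z rel [0.0244 0.0254] w -0.012 0.011
-0.03 31 top z rel [0.0237 0.0252] w -0.012 0.011
-0.015 41 top z rel [0.0242 0.0269] w -0.014 0.011
0.0 98 top z rel [0.028 0.048] w -0.02 0.02
0.015 44 top z rel [0.0233 0.025 ] w -0.015 0.015
0.03 48 top z rel [0.0236 0.0256] w -0.014 0.015
0.045 52 top z rel [0.0234 0.0251] w -0.014 0.015
0.06 138 top z rel [0.0146 0.0233] w -0.015 0.015
0.075 8 top z rel [0.0164 0.0215] w -0.009 0.012
t: 9.35
eef_pos: [0.5822, -0.0944, 0.0792]
tool_rot: [0.708, -0.008, -0.706, -0.009]
ft_force: [0.1, -0.6, -2.0]
grip_width: 0.0268
t 9.35 p [ 0.5822 -0.0944  0.0792] tilt 0.14 yaw(y-axis) -91.41 F [ 0.07 -0.63 -2.  ] w 0.0268 q [-0.263  0.597  1.574  0.002  0.969  1.331]
shift cm [ 0.07 10.41 16.02] turn [-0.    -0.002  0.001] deg 0.1
```

```bash
python3 -m creep '[[[0,1,1],[0,0,0],-1],[[0,2.5,3],[0,0,0],-1],[[0,4,5.5],[0,0,0],-1],[[0,5.5,8],[0,0,0],-1],[[0,7,10.5],[0,0,0],-1]]'; python3 -m creep '[[[0,1.5,2.5],[0,0,0],-1],[[0,2.8,4.5],[0,0,0],-1],[[0,3.4,5.5],[0,0,0],-1],[[0,3.4,5.5],[0,0,0],-1]]'; python3 - <<'E'
from chk import *
s,r=st()
a,d=eyes.get_image("scene"); chk("scene",d,s["eef_pos"],-91.4)
cv2.imwrite("pics/rd.png",cv2.resize(a[150:270,120:280],(800,600))[:,:,::-1])
plan([.4195,-.1945,.0335],-91.4)
E
```

```text
t: 9.98
eef_pos: [0.4737, -0.1624, 0.0786]
tool_rot: [0.707, -0.008, -0.707, -0.009]
ft_force: [0.0, -0.2, -1.0]
grip_width: 0.0267
t: 10.48
eef_pos: [0.4173, -0.1953, 0.0784]
tool_rot: [0.707, -0.008, -0.707, -0.01]
ft_force: [0.1, -1.0, -1.3]
grip_width: 0.0268
t 10.47 p [ 0.4173 -0.1953  0.0784] tilt 0.12 yaw(y-axis) -91.49 F [ 0.12 -0.95 -1.26] w 0.0268 q [-0.569  0.465  1.889  0.003  0.787  1.026]
scene 436 l ext -0.074 0.077
-0.075 14 top z rel [0.0228 0.0248] w -0.013 0.004
-0.06 14 top z rel [0.0239 0.0264] w -0.01 0.006
-0.045 23 top z rel [0.0239 0.0257] w -0.014 0.006
-0.03 22 top z rel [0.0235 0.0249] w -0.012 0.007
-0.015 34 top z rel [0.024  0.0436] w -0.013 0.015
0.0 92 top z rel [0.028  0.0479] w -0.02 0.02
0.015 30 top z rel [0.0229 0.0245] w -0.014 0.016
0.03 39 top z rel [0.0234 0.0258] w -0.015 0.015
0.045 35 top z rel [0.024  0.0259] w -0.014 0.015
0.06 121 top z rel [0.0142 0.0244] w -0.015 0.015
0.075 12 top z rel [0.0181 0.0216] w -0.012 0.013
t 10.53 p [ 0.418  -0.1951  0.0784] tilt 0.12 yaw(y-axis) -91.46 F [ 0.07 -0.16 -1.29] w 0.0266 q [-0.568  0.466  1.888  0.003  0.788  1.026]
shift cm [ 4.49 -0.06 -0.15] turn [-0.001 -0.001  0.002] deg 0.1
```

View pics/rd.png

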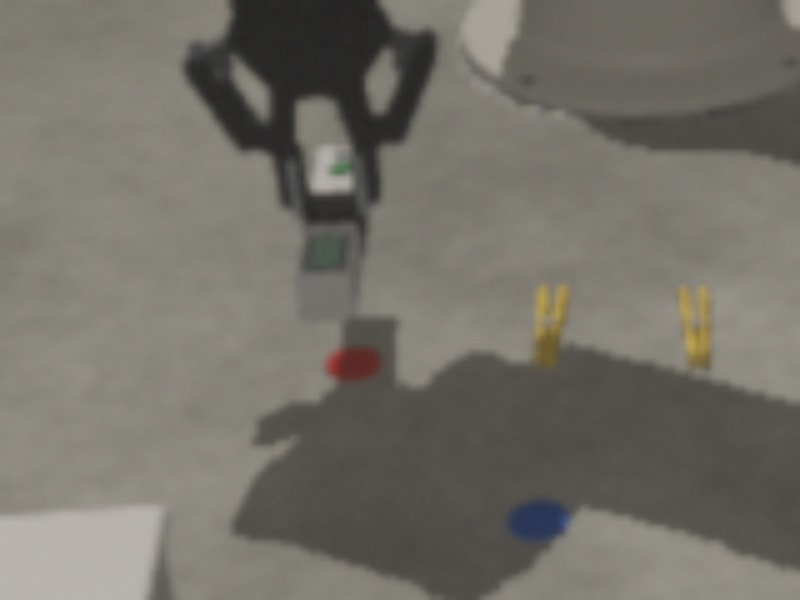

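The meter is held level above the red marker, which shows at (353,363) in the crop. The pins are undisturbed at (550,325) and (697,325). Next I'll lower onto red.

```bash
python3 -m creep '[[[1,0,-0.1],[0,0,0],-1],[[2.5,-0.1,-0.1],[0,0,0],-1],[[3.6,-0.1,-0.15],[0,0,0],-1],[[4,-0.1,-0.15],[0,0,0],-1],[[4.2,-0.1,-0.15],[0,0,0],-1]]'; python3 -c "
from h import *
plan([.4195,-.1945,.028],-91.4)"
```

```text
t: 11.15
eef_pos: [0.4196, -0.194, 0.0362]
tool_rot: [0.707, -0.008, -0.707, -0.01]
ft_force: [0.2, -1.1, -1.9]
grip_width: 0.0266
t 11.15 p [ 0.4196 -0.194   0.0362] tilt 0.12 yaw(y-axis) -91.44 F [ 0.25 -1.06 -1.92] w 0.0266 q [-0.564  0.546  1.92   0.003  0.676  1.029]
shift cm [0.82 0.05 0.01] turn [-0.001 -0.001  0.002] deg 0.1
```

```bash
python3 -m creep '[[[0.4,0,0],[0,0,0],-1],[[0.6,0,0],[0,0,0],-1],[[0.85,0,0],[0,0,0],-1],[[0.85,0,0],[0,0,0],-1],[[0.85,0,0],[0,0,0],-1]]'; python3 -m creep '[[[0,0,0],[0,0,0],-1],[[0,0,0],[0,0,0],-1],[[0,0,0],[0,0,0],-1],[[0,0,0],[0,0,0],-1]]'; python3 - <<'E'
from chk import *
s,r=st()
a,d=eyes.get_image("scene"); chk("scene",d,s["eef_pos"],-91.4)
E
```

```text
t: 11.78
eef_pos: [0.4198, -0.1941, 0.0278]
tool_rot: [0.708, -0.008, -0.707, -0.01]
ft_force: [-0.7, 0.2, 2.7]
grip_width: 0.0268
t: 12.28
eef_pos: [0.4198, -0.1941, 0.0278]
tool_rot: [0.708, -0.008, -0.707, -0.009]
ft_force: [0.0, -1.2, 1.8]
grip_width: 0.0275
t 12.28 p [ 0.4198 -0.1941  0.0278] tilt 0.12 yaw(y-axis) -91.44 F [ 0.   -1.18  1.83] w 0.0275 q [-0.564  0.563  1.925  0.003  0.653  1.029]
scene 426 l ext -0.071 0.078
-0.075 12 top z rel [0.0232 0.0248] w -0.014 0.004
-0.06 18 top z rel [0.0239 0.0259] w -0.013 0.005
-0.045 19 top z rel [0.0233 0.0257] w -0.012 0.006
-0.03 26 top z rel [0.0236 0.0249] w -0.014 0.015
-0.015 31 top z rel [0.0239 0.0334] w -0.014 0.016
0.0 90 top z rel [0.03   0.0506] w -0.02 0.02
0.015 35 top z rel [0.0227 0.0245] w -0.013 0.016
0.03 32 top z rel [0.0238 0.0256] w -0.014 0.015
0.045 41 top z rel [0.0243 0.0266] w -0.013 0.015
0.06 113 top z rel [0.0134 0.0235] w -0.014 0.015
0.075 9 top z rel [0.0138 0.0233] w -0.013 0.01
```

```bash
python3 -m creep '[[[-0.6,0,0],[0,0,0],-1],[[-2,0,0],[0,0,0],-1],[[-4,0,0],[0,0,0],-1],[[-6.5,0,0],[0,0,0],-1],[[-9,0,0],[0,0,0],-1]]'; python3 -m creep '[[[-2,0,0],[0,0,0],-1],[[-4,0,0],[0,0,0],-1],[[-5.5,0,0],[0,0,0],-1],[[-6.2,0,0],[0,0,0],-1],[[-6.2,0,0],[0,0,0],-1]]';  python3 -m creep '[[[0,0,0],[0,0,0],-1],[[0,0,0],[0,0,0],-1],[[0,0,0],[0,0,0],-1],[[0,0,0],[0,0,0],-1]]'; python3 - <<'E'
from chk import *
s,r=st(); print(s["dq"].round(3))
a,d=eyes.get_image("scene"); chk("scene",d,s["eef_pos"],-91.4)
cv2.imwrite("pics/end.png",a[:,:,::-1])
E
```

```text
t: 12.95
eef_pos: [0.4195, -0.1941, 0.1194]
tool_rot: [0.708, -0.008, -0.707, -0.009]
ft_force: [1.1, 0.1, -1.4]
grip_width: 0.0267
t: 13.58
eef_pos: [0.4193, -0.1942, 0.1819]
tool_rot: [0.708, -0.008, -0.706, -0.009]
ft_force: [0.0, -0.1, -2.6]
grip_width: 0.0266
t: 14.08
eef_pos: [0.4193, -0.1941, 0.1818]
tool_rot: [0.708, -0.008, -0.706, -0.009]
ft_force: [-0.5, -0.4, -2.1]
grip_width: 0.0272
t 14.07 p [ 0.4193 -0.1941  0.1818] tilt 0.13 yaw(y-axis) -91.44 F [-0.46 -0.41 -2.13] w 0.0272 q [-0.565  0.302  1.77   0.002  1.069  1.03 ]
[-0.001 -0.001  0.001 -0.001  0.001 -0.001]
scene 446 l ext -0.072 0.078
-0.075 10 top z rel [0.0236 0.0247] w -0.012 0.002
-0.06 15 top z rel [0.024  0.0249] w -0.013 0.005
-0.045 22 top z rel [0.0243 0.026 ] w -0.012 0.015
-0.03 22 top z rel [0.024  0.0251] w -0.013 0.015
-0.015 32 top z rel [0.0246 0.0365] w -0.014 0.016
0.0 98 top z rel [0.0319 0.0494] w -0.02 0.02
0.015 33 top z rel [0.0233 0.0252] w -0.016 0.015
0.03 37 top z rel [0.0242 0.0257] w -0.014 0.016
0.045 36 top z rel [0.0238 0.025 ] w -0.014 0.016
0.06 128 top z rel [0.0139 0.0241] w -0.015 0.015
0.075 13 top z rel [0.0178 0.021 ] w -0.012 0.014
```

View pics/end.png

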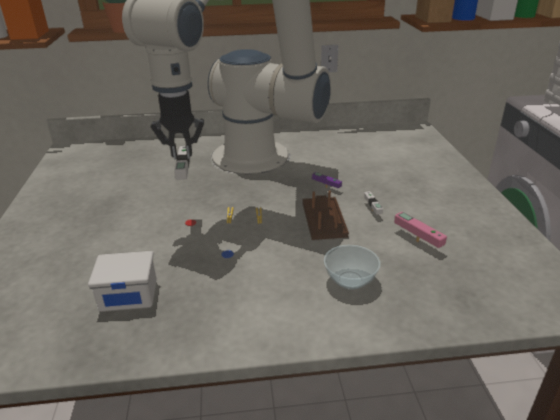

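The meter is held level at (181,160), the tray is empty at (325,217), and the bowl (352,270), tub (124,282) and pins (230,215) and (260,215) are where they started. I'll hand the job in.

```bash
python3 -c "
from h import *
manip.job_done(); st()"
```

```text
the job is handed in; nothing more can be done
the job is handed in; nothing more can be done
```

I lifted the white meter off its tray, pressed its tip onto the blue marker and then the red one, raised it, and handed the job in at about 14 s. The hand-in gives no verdict.

- **Presses:** both pushed with about 3 to 4.5 N, which by the spring figures means the tip went in about 5 mm. I held each for at least 0.5 s. The plunger itself can't be read, so this comes from the wrist force and the tool height.
- **Final pose:** the tip is about 151 mm above the counter, with the joints essentially at rest. The depth check shows the meter's top level to within about 1°.
- **Bystanders:** in the last picture the bowl, tub and clothespins look to be where they started. I judged this by eye.
- **Disagreements:** the two cameras differed by 4 to 5 mm in x on the markers, so I aimed at the average, well inside the 18 mm limit. The gripper read about 27 mm across the 30 mm meter, but the hold stayed firm throughout.

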